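Load a medicine bottle into the bottle mixer and start it

TASK

Get the medicine bottle mixing: slide the mixer's end clamp fully open, then take the tall bottle from the tray and lay it on its side in the cradle with its neck in the fork, setting it down gently and letting go of it. Then slide the clamp in until its pad is snug against the bottle's base and the bottle's shoulder is against the fork, and only then throw the start lever fully over. Leave the jar, the cup and the carton undisturbed.

Things in the scene. Friction and masses are not known exactly. Their poses are not given: they have to be found in the camera images.
- bottle: Tall amber bottle with a white cap and paper label, standing upright on the tray, 130 mm high. Origin at the centre of its underside, z along its axis to the cap. Straight body 54 mm diameter up to 84 mm, tapering shoulder up to 92 mm (flat ring of radius 12 to 20 mm there), neck 24 mm diameter from 92 to 112 mm, cap 32 mm diameter from 112 to 130 mm. About 0.25 kg, balance point about 58 mm up.
- bottle_cap (a point): Centre of the top of the bottle's cap, 130 mm above its base along its axis.
- mixer: White bottle mixer fixed on the bench, housing 130 (x) by 275 (y) mm, top 50 mm above the bench, cradle on it. Origin at the centre of its underside, z up; its y axis is the cradle's axis, which lies 95 mm above the bench. From -y to +y: the neck fork, two V saddles, the sliding end clamp, the start lever.
- fork (a point): Centre of the steel neck fork, on the cradle axis at mixer y = -109 mm. An 8 mm thick upright plate across the cradle (inner face at y = -105) with an open-topped slot 30 mm wide, its floor 68 mm and its prongs' tops 98 mm above the bench: only the bottle's neck fits, shoulder on the inner side, cap outside. Axes as the mixer's.
- saddles (a point): Point on the cradle axis midway between the two grey V saddles, at mixer y = -61 mm. The saddles, 12 and 10 mm long, are centred at y = -30 and -92 mm and carry the bottle's body; they are 70 mm wide and their tops are 87 mm above the bench. Between them fingers have free room down to the housing's top. Axes as the mixer's.
- cradle_seat (a point): Point on the cradle axis, 95 mm above the bench, at mixer y = -13 mm: where the centre of the bottle's base belongs, with the bottle's axis along the mixer's -y. Axes as the mixer's.
- clamp (a joint): Travel of the sliding end clamp along the mixer's +y, in m: 0 fully in, 0.065 fully open. At 0.014 its pad just meets the base of a bottle seated against the fork. Stays where left; about 2 N friction.
- clamp_pad (a point): Centre of the clamp's pad face (40 mm diameter rubber disc facing the mixer's -y), on the cradle axis. Moves with the clamp, axes as the mixer's.
- clamp_grip (a point): Middle of the graspable part of the clamp's upright black tab, 126 mm above the bench and 22 mm from the pad face towards mixer +y. The tab is 16 mm wide (mixer x), 24 mm long (mixer y) and stands from 98 to 140 mm above the bench. Moves with the clamp, axes as the mixer's.
- starter (a joint): Angle of the start lever in rad: 0 off (leaning to the mixer's -x), 1.0 fully over (leaning to the mixer's +x). Stays where left.
- starter_tip (a point): Tip of the black start lever, which is 70 mm long and swings in the mixer's x-z plane. It moves towards the mixer's +x when thrown.
- tray: Green tray fixed on the bench, 330 (x) by 250 (y) mm, floor 6 mm above the bench, rim 15 mm high. Origin at the centre of its underside. Holds the bottle, the jar and the cup.
- jar: Squat amber jar with white lid, 62 mm diameter, 66 mm high, standing on the tray: leave alone. Origin at the centre of its underside.
- cup: Small white open dosing cup, 52 mm diameter at the rim, 45 mm high, standing on the tray: leave alone. Origin at the centre of its underside.
- carton: White glove carton 70 (x) by 220 (y) by 60 mm high, lying on the bench on the far side: leave alone. Origin at the centre of its underside.
Not all that is in view belongs to the job. What is shaped like the bottle but red is not meant.

How it is judged (in metres and radians):
On the way, in this order (a step that is already met when the one before it is completed fails the run):
1. the clamp is slid open (joint over 0.055 m) (value of joint clamp above 0.055 m), for 0.1 s.
2. the bottle lies in the cradle, neck in the fork, let go, the clamp not yet in (angle between the z axis of bottle and the y axis of mixer, either way round below 0.1 rad and x of bottle in the frame of cradle_seat between -0.006 and 0.006 m and z of bottle in the frame of cradle_seat between -0.006 and 0.006 m and y of bottle_cap in the frame of cradle_seat between -0.137 and -0.11 m and contact force between the fingers and bottle below 0.1 N and value of joint clamp above 0.035 m), for 0.2 s.
3. the clamp is snug against the bottle's base and the bottle's shoulder against the fork (angle between the z axis of bottle and the y axis of mixer, either way round below 0.1 rad and x of bottle in the frame of cradle_seat between -0.006 and 0.006 m and z of bottle in the frame of cradle_seat between -0.006 and 0.006 m and y of bottle_cap in the frame of cradle_seat between -0.137 and -0.11 m and y of bottle in the frame of cradle_seat between -0.004 and 0.004 m and y of bottle in the frame of clamp_pad between -0.004 and 0.004 m), for 0.2 s.
4. the start lever is thrown over (beyond 0.85 rad) (value of joint starter above 0.85 rad), for 0.2 s.
At the end, for the whole second after the job is handed in: The bottle lies at rest in the cradle: axis within 0.1 rad of the cradle's, base centre within 6 mm of the cradle axis sideways and in height, neck through the fork with the base within 4 mm of the seated position; the clamp pad is within 4 mm of the base; the start lever is beyond 0.85 rad (all of step 3 and value of joint starter above 0.85 rad and linear speed of bottle below 0.02 m/s); the robot touches nothing.
It fails at once if the jar, cup or carton is moved more than 25 mm or tipped (distance of any of jar, cup, carton from where it was at the start of the episode above 0.025 m or angle between any of jar, cup's own z axis and vertical above 0.3 rad).
It fails at once if the bottle hits or is pressed on the mixer with more than 40 N (contact force between bottle and mixer above 40 N).
It fails at once if the lever is thrown over before the clamp has been closed on the bottle (value of joint starter above 0.5 rad and not (y of bottle in the frame of cradle_seat between -0.004 and 0.004 m and y of bottle in the frame of clamp_pad between -0.004 and 0.004 m)).
It also fails if it takes over 72 s, if anything falls off the work surface, if the arm or the gripper's body presses on something with over 40 N, if the wrist force passes 120 N, or if a joint passes its speed limit or range.

ROBOT

A 6-joint arm with a two-finger parallel gripper is mounted at the origin on the work surface. World frame = base frame: x ahead of the robot, y to its left, z up, the work surface at z = 0. Lengths are in m, angles in degrees, forces in N, time in s.
With the tool pointing down it reaches from about 0.35 to 0.975 m from the base axis. Payload 4.9 kg.
Tool frame: the origin (TCP) lies on the mounting face of the last link; the fingertips stand 173 mm ahead of it and the grasp point (between the pads) lies 155 mm ahead of it; z points along the fingers, y is the line along which they close (so a half turn about z gives the same grasp; the last joint's range is limited). The gripper opens to 85 mm and grips with 20 to 120 N. Pads are 22 mm wide; open, the fingers measure 114 mm over their backs; the gripper's body (76 mm by 85 mm) begins 54 mm behind the grasp point. The pads swing forward as they close: fully open they stand 13 mm farther back than shut.
Start: joints at [70.417, 3.019, 92.412, -0, 84.569, -6.818], TCP at [0.138, 0.61, 0.405] pointing down, gripper open.
Joint ranges: [-172.51, 172.51], [-57.92, 126.97], [3.15, 148.05], [-58.71, 238.71], [5.1, 150.11], [-179.66, 179.66]. Speed limits (degrees/s): [147.25, 147.25, 180, 180, 180, 180].

INTERFACE

Orientations are given as [roll, pitch, yaw] about the fixed x, y, z axes, in that order (R = Rz(yaw) Ry(pitch) Rx(roll)).
In Python, from plant import bot gives the robot as it stands. The module is installed in compiled form; this text tells all that it offers.
- The arm moves only by the shell command python3 -m crank 'ROWS' [FORCE]. ROWS is JSON, a list of rows, each an object with "grip": the finger opening in mm, from 0 to 85.4; "travel": the shift along the world's x, y, z in mm, a list of three; "twist": the turn, a rotation vector about the world's x, y, z in degrees, a list of three. In form: [{"grip": grip, "travel": [dx, dy, dz], "twist": [rx, ry, rz]}, ...]. A call has 1 to 12 rows; each row is the pose to reach, as a shift and turn from the pose commanded when the call began; what a row does not reach only later rows make up. A row lasts 1/12 s, in which the tool goes at most 41.7 mm and 7.16 degrees, less where a joint would pass 70% of its speed; a pose out of reach is approached as far as the arm can. A call with a gripper value outside its range is refused whole. The fingers move at their own pace and stop on an object; FORCE is the grip in N (left out, the last holds). Time passes only in rows, so rows that repeat a pose let the fingers close. It gives the time, the measured TCP pose, the force, the opening and the grip force at its end, in the units of the state.
- bot.get_obs(): the state, without advancing time (a new reading comes with each control period).
- bot.read_camera(name): name is "scene" or "top"; returns (picture, depth): 420x560x3 uint8, red, green, blue; 420x560 float32, m along the optical axis (not along the pixel's ray), 0 where there is no reading.
- bot.calibration(name): a dict with "fx", "fy", "cx", "cy" (pixels), "view" (4x4, takes a point from world to camera coordinates). Camera axes: x right, y up, looking along -z (the intrinsics and any distortion apply to the point x, -y, -z); pixel columns grow to the right and rows downward; lengths in m; the calibration is good to about 2 mm. A picture is of the moment at which its call begins. calibration takes no time and is no camera call.
- bot.finish_job(): hands the job in; it is judged then, once.
The state is a dict: "t": time; "joint_positions": joint angles; "joint_velocities": joint speeds; "joint_efforts": joint torques, N m; "eef_pos": TCP position; "orientation": TCP orientation; "wrist_force": force on the tool from outside, world axes, zero at the start; "torque": the same for the moment, N m; "grip_width": finger opening in m; "finger_force": force on a finger pad.
Only numpy, scipy, OpenCV 4.12 (cv2) and the standard library are available. Lean on these libraries where they do the work, as an engineer would, in place of code of your own. Each camera call takes 0.05 s, during which the arm holds its last target. There are 200 camera calls.

## Working session

There is one attempt and no reset: what is moved stays moved. The work goes in short steps, Python scripts to look and compute and a shell command to move; the robot and the scene stay as the last step left them, time stands still between calls to the robot, and variables do not carry over. Pictures are saved under pics/ and viewed, at most 10 in all, crops included, and the job is handed in when it is done.

```bash
mkdir -p pics
cat > h.py <<'E'
import numpy as np, cv2
from plant import bot
def shot(n):
    im,d=bot.read_camera(n); np.savez(f'{n}.npz',im=im,d=d); return im,d
def pt(n,u,v,d):
    c=bot.calibration(n); p=np.array([(u-c['cx'])/c['fx']*d,-(v-c['cy'])/c['fy']*d,-d,1])
    return (np.linalg.inv(c['view'])@p)[:3]
def cloud(n,d):
    c=bot.calibration(n); v,u=np.mgrid[:d.shape[0],:d.shape[1]]
    p=np.stack([(u-c['cx'])/c['fx']*d,-(v-c['cy'])/c['fy']*d,-d,np.ones_like(d)],-1)
    return (p@np.linalg.inv(c['view']).T)[...,:3]
E
python3 - <<'E'
from h import *
for n in('scene','top'):
    im,d=shot(n); cv2.imwrite(f'pics/{n}0.png',im[...,::-1]); c=bot.calibration(n); print(n,c.keys(),c['fx'],(d>0).mean(),np.linalg.inv(c['view']).round(3).tolist())
print(bot.get_obs())
E
```

```text
scene dict_keys(['fx', 'fy', 'cx', 'cy', 'view']) 381.0285972341272 0.9959736394557823 [[-0.236, -0.78, 0.579, 1.116], [0.971, -0.179, 0.155, 0.184], [-0.018, 0.599, 0.8, 0.87], [0.0, 0.0, 0.0, 1.0]]
top dict_keys(['fx', 'fy', 'cx', 'cy', 'view']) 473.3936583834126 0.9960246598639456 [[0.01, 0.993, -0.119, 0.48], [-0.999, 0.014, 0.03, 0.035], [0.031, 0.119, 0.992, 1.08], [0.0, 0.0, 0.0, 1.0]]
{'t': 0.1, 'joint_positions': array([ 7.04170365e+01,  3.05403995e+00,  9.24844238e+01,  1.00490014e-03,
        8.45666921e+01, -6.81806874e+00]), 'joint_velocities': array([ 0.00714805, -0.1456354 , -0.18351673,  0.04505117, -0.00501126,
       -0.087474  ]), 'joint_efforts': array([ 2.84888010e-04, -3.94904709e+01, -3.71361852e+01, -1.52170710e-04,
        3.97499578e-03,  1.66253204e-05]), 'eef_pos': array([0.13801021, 0.60932746, 0.40357747]), 'orientation': array([-1.79895707e+02, -1.34769230e-02,  1.67234997e+02]), 'wrist_force': array([-0.28875509,  1.24063179,  0.02521249]), 'torque': array([ 0.00962605, -0.00068671, -0.0593077 ]), 'finger_force': 0.0, 'grip_width': 0.08523284063525524}
```

View pics/scene0.png

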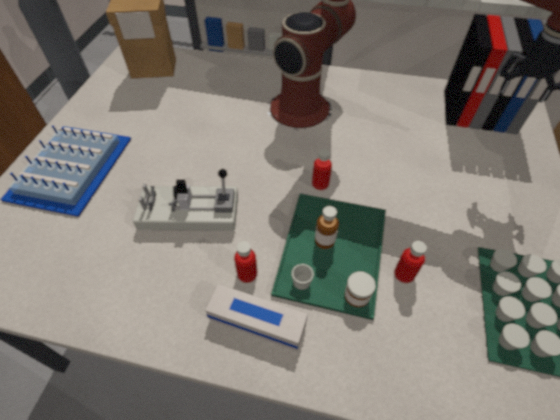

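View pics/top0.png

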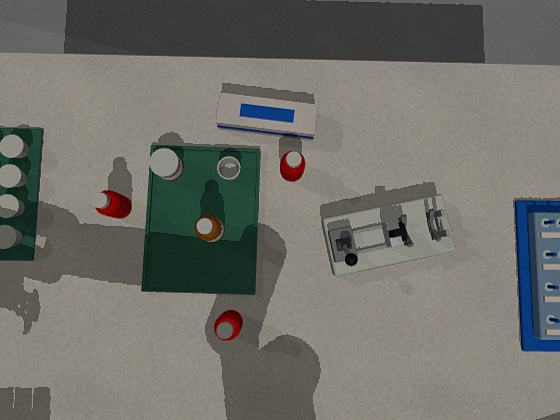

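The scene view shows the bottle's cap at about (329,215) and the mixer around (187,207). The top view shows the cap near (208,229), the mixer around (388,230), with its lever knob at (351,259), clamp tab at (400,235) and fork at (437,220). I'll measure from both depth clouds.

Run:
```python
from h import *
for n,(u0,u1,v0,v1) in (('top',(310,460,170,285)),('scene',(130,245,165,235))):
    z=np.load(n+'.npz'); im,d=z['im'],z['d']; P=cloud(n,d)
    s=P[v0:v1,u0:u1].reshape(-1,3)
    print(n,'bench z',np.median(P[...,2][(abs(P[...,2])<.02)]))
    m=s[(s[:,2]>.044)&(s[:,2]<.056)]; print('housing top z',np.median(m[:,2]))
    r=cv2.minAreaRect((m[:,:2]*1000).astype(np.float32)); print('rect',r)
    # slices
    for a,b in((.062,.08),(.08,.105),(.105,.15)):
        q=s[(s[:,2]>a)&(s[:,2]<b)]; 
        k=(q[:,:2]*1000/8).round().astype(int)
    np.save(n+'_mix.npy',s)
# bottle
for n,(u0,u1,v0,v1) in (('top',(190,230,210,245)),('scene',(310,345,200,250))):
    z=np.load(n+'.npz'); P=cloud(n,z['d'])[v0:v1,u0:u1].reshape(-1,3)
    zt=np.sort(P[:,2])[-20:]; q=P[P[:,2]>.128]; print(n,'cap z',zt[0],zt[-1],'n',len(q),'mean',q.mean(0),'mid',(q.min(0)+q.max(0))/2,np.ptp(q,0))
    q=P[(P[:,2]>.12)];c,rad=cv2.minEnclosingCircle((q[:,:2]*1000).astype(np.float32));print(c,rad)
# tray floor
for n,uvs in(('top',[(180,260),(240,200)]),('scene',[(300,240),(340,290)])):
    z=np.load(n+'.npz')
    for u,v in uvs: print(n,pt(n,u,v,z['d'][v,u]))
im=np.load('top.npz')['im'][170:285,310:460]; a=cv2.resize(im,None,fx=5,fy=5,interpolation=2); cv2.imwrite('pics/topc.png',a[...,::-1])
im=np.load('scene.npz')['im'][160:240,130:245]; a=cv2.resize(im,None,fx=6,fy=6,interpolation=2); cv2.imwrite('pics/scenec.png',a[...,::-1])
```

```text
top bench z 0.0009020253541301981
housing top z 0.050365170804694936
rect ((536.3788452148438, -214.57711791992188), (129.871826171875, 275.6030578613281), 12.353841781616211)
scene bench z 0.0011397660719714153
housing top z 0.05060477777451339
rect ((537.243896484375, -215.01356506347656), (132.54100036621094, 273.9930114746094), 12.539052963256836)
top cap z 0.1387027694998324 1.0799507504509587 n 205 mean [0.5433879  0.17508956 0.14099852] mid [0.51955605 0.11282528 0.60401931] [0.07947164 0.15490419 0.95186287]
(516.4221801757812, 111.95663452148438) 84.8807601928711
scene cap z 0.13828779830468896 0.8696475429815463 n 143 mean [0.5787676  0.17604523 0.17670827] mid [0.82155789 0.17569142 0.49889917] [0.58916043 0.03061023 0.74149674]
(821.557861328125, 176.2627410888672) 294.68109130859375
top [0.47523025 0.24601867 0.01037578]
top [0.61241261 0.11614152 0.0054038 ]
scene [0.55731591 0.11282827 0.00669745]
scene [0.68041495 0.23624893 0.01013248]
```

View pics/topc.png

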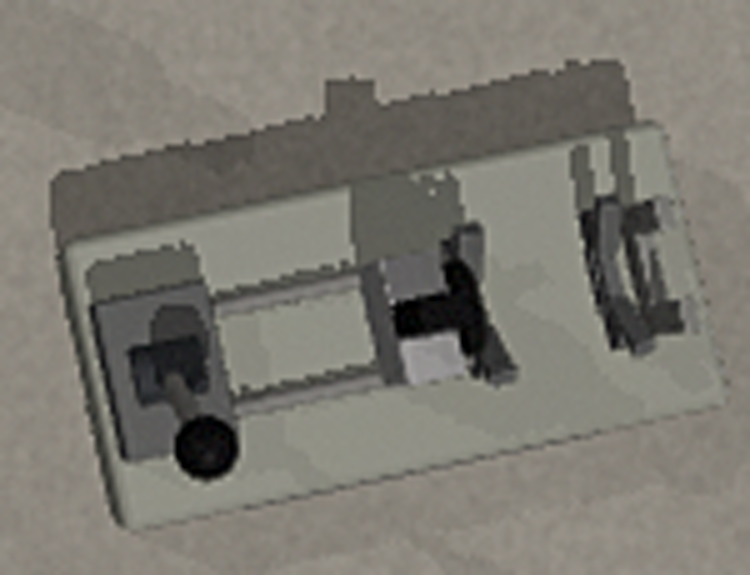

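View pics/scenec.png

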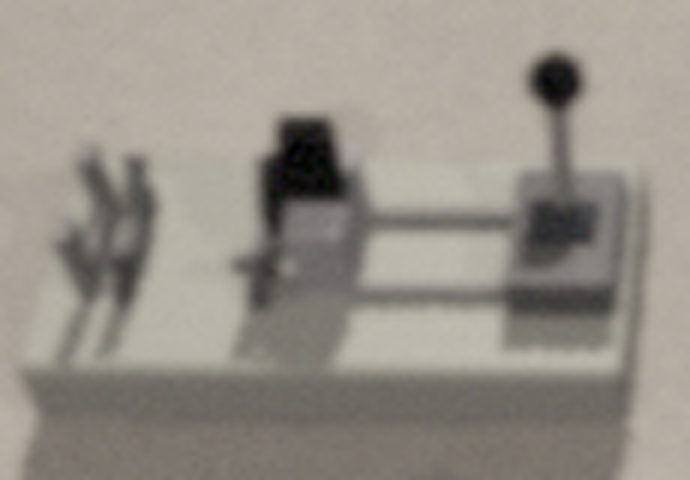

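Top crop: the tab is at crop (430,315), the knob at (207,447), the fork at (655,270), and the housing is tilted about 12°. The scene crop shows the tab at (305,155) and the knob at (555,78). Both views put the housing at about (0.537,-0.215) with yaw about 12.4°.

```bash
cat >> h.py <<'E'
MO=np.array([.5367,-.2148,0]); MY=np.radians(12.44)
R=np.array([[np.cos(MY),-np.sin(MY),0],[np.sin(MY),np.cos(MY),0],[0,0,1]])
E
python3 - <<'E'
from h import *
for n in('top','scene'):
    s=np.load(n+'_mix.npy'); q=(s-MO)@R
    for nm,m in (('tab',(q[:,2]>.120)&(q[:,2]<.148)&(q[:,1]<.06)),('tabtop',(q[:,2]>.136)&(q[:,2]<.148)&(q[:,1]<.06)),('knob',(q[:,2]>.105)&(q[:,2]<.2)&(q[:,1]>.06)),('fork',(q[:,2]>.06)&(q[:,2]<.105)&(q[:,1]<-.099)),('sad1',(q[:,2]>.075)&(q[:,2]<.095)&(q[:,1]<-.0)&(q[:,1]>-.05)&(abs(q[:,0])>.015)),('sad2',(q[:,2]>.06)&(q[:,2]<.095)&(q[:,1]<-.08)&(q[:,1]>-.1)&(abs(q[:,0])<.04))):
        a=q[m]; 
        if len(a): print(n,nm,len(a),'5%',np.percentile(a,3,0).round(4),'97%',np.percentile(a,97,0).round(4))
for n,(u0,u1,v0,v1) in (('top',(185,235,205,250)),('scene',(310,345,200,255))):
    z=np.load(n+'.npz'); P=cloud(n,z['d'])[v0:v1,u0:u1].reshape(-1,3); P=P[P[:,2]<.2]
    for a,b in((.131,.142),(.12,.131),(.03,.085)):
        q=P[(P[:,2]>a)&(P[:,2]<b)]; 
        if len(q)<4: continue
        c,rad=cv2.minEnclosingCircle((q[:,:2]*1000).astype(np.float32)); print(n,a,len(q),'mean',q.mean(0).round(4),'lo',np.percentile(q,3,0).round(4),'hi',np.percentile(q,97,0).round(4),c,rad)
E
```

```text
top tab 113 5% [-0.0078 -0.0079  0.1239] 97% [0.007  0.0145 0.144 ]
top tabtop 95 5% [-0.0075 -0.0082  0.1367] 97% [0.007  0.0135 0.1442]
top knob 152 5% [-0.0439  0.0981  0.1111] 97% [-0.0165  0.1196  0.1475]
top fork 192 5% [-0.0277 -0.1119  0.0612] 97% [ 0.0269 -0.1042  0.1002]
top sad1 95 5% [-0.034  -0.0355  0.0762] 97% [ 0.0333 -0.0225  0.0895]
top sad2 185 5% [-0.0323 -0.096   0.0612] 97% [ 0.032  -0.0863  0.0867]
scene tab 97 5% [-0.0056 -0.0087  0.1204] 97% [0.0087 0.0136 0.1432]
scene tabtop 53 5% [-0.0067 -0.0088  0.1366] 97% [0.0078 0.013  0.1433]
scene knob 109 5% [-0.0372  0.0978  0.1066] 97% [-0.0146  0.1186  0.1471]
scene fork 142 5% [-0.0282 -0.1132  0.0618] 97% [ 0.0289 -0.1051  0.1002]
scene sad1 56 5% [-0.03   -0.0356  0.0759] 97% [ 0.0338 -0.0016  0.0945]
scene sad2 106 5% [-0.0287 -0.0969  0.0615] 97% [ 0.0334 -0.0871  0.0872]
top 0.131 202 mean [0.5438 0.1758 0.1365] lo [0.5296 0.1625 0.1331] hi [0.5572 0.1893 0.1394] (543.77099609375, 176.0460662841797) 15.787031173706055
top 0.12 11 mean [0.5378 0.1667 0.1245] lo [0.5287 0.1605 0.1207] hi [0.5529 0.1794 0.13  ] (541.1713256835938, 170.2080535888672) 14.28814697265625
top 0.03 79 mean [0.535  0.1563 0.0579] lo [0.517  0.1493 0.0324] hi [0.5607 0.1746 0.082 ] (541.2047729492188, 170.68328857421875) 26.460941314697266
scene 0.131 122 mean [0.5459 0.1756 0.1363] lo [0.5311 0.1623 0.1314] hi [0.5587 0.1894 0.139 ] (542.859375, 175.2506561279297) 17.235366821289062
scene 0.12 32 mean [0.5559 0.1749 0.1261] lo [0.5475 0.1603 0.1208] hi [0.5598 0.1895 0.1306] (545.1383056640625, 174.80186462402344) 15.71161937713623
scene 0.03 255 mean [0.5651 0.1754 0.0583] lo [0.5501 0.1502 0.0317] hi [0.5717 0.2005 0.0829] (546.9086303710938, 175.34080505371094) 26.99030303955078
```

Measurements from both views agree:

| Thing | Measured | Given |
|---|---|---|
| Tab centre, mixer y | about +2.5 mm, so clamp is at about 0.0075 m | – |
| Tab top | 0.143 m | 0.140 m |
| Fork top | 0.100 m | 0.098 m |
| Bottle centre | (0.544, 0.176) | – |
| Cap top | 0.137 m | 0.136 m |

I'll go for the clamp first.

```bash
python3 -m crank '[{"grip":70,"travel":[40,-40,0],"twist":[0,0,-6]},{"grip":70,"travel":[312,-310,0],"twist":[0,0,-64.8]},{"grip":70,"travel":[312,-310,0],"twist":[0,0,-64.8]},{"grip":70,"travel":[312,-310,0],"twist":[0,0,-64.8]},{"grip":70,"travel":[312,-310,0],"twist":[0,0,-64.8]},{"grip":70,"travel":[312,-310,0],"twist":[0,0,-64.8]},{"grip":70,"travel":[312,-310,0],"twist":[0,0,-64.8]},{"grip":70,"travel":[312,-310,0],"twist":[0,0,-64.8]},{"grip":70,"travel":[312,-310,0],"twist":[0,0,-64.8]},{"grip":70,"travel":[312,-310,0],"twist":[0,0,-64.8]},{"grip":70,"travel":[312,-310,0],"twist":[0,0,-64.8]},{"grip":70,"travel":[312,-310,0],"twist":[0,0,-64.8]}]' 30
python3 -c "
from h import *
o=bot.get_obs();print(o['joint_positions'].round(2),o['eef_pos'],o['orientation'])
P=cloud('top',np.load('top.npz')['d'])
for u,v in((228,325),(112,205),(292,160),(165,162),(228,166),(268,112)): print(u,v,P[v,u].round(3))"
```

```text
t: 1.1
eef_pos: [0.4526, 0.2964, 0.4042]
orientation: [-180.0, 0.1, 102.1]
wrist_force: [-0.2, 0.7, 0.1]
grip_width: 0.0699
finger_force: 0.0
[ 2.5360e+01 -8.5000e+00  1.0359e+02 -9.0000e-02  8.4940e+01  1.3260e+01] [0.4525879  0.29642959 0.40417152] [-1.79992944e+02  8.97008166e-02  1.02108130e+02]
228 325 [0.351 0.125 0.129]
112 205 [0.587 0.374 0.092]
292 160 [0.68  0.003 0.132]
165 162 [0.684 0.274 0.072]
228 166 [0.689 0.145 0.013]
268 112 [0.802 0.054 0.065]
```

```bash
python3 -m crank '[{"grip":60,"travel":[7,-40,0],"twist":[0,0,0]},{"grip":60,"travel":[86,-512,0],"twist":[0,0,0]},{"grip":60,"travel":[86,-512,0],"twist":[0,0,0]},{"grip":60,"travel":[86,-512,0],"twist":[0,0,0]},{"grip":60,"travel":[86,-512,0],"twist":[0,0,0]},{"grip":60,"travel":[86,-512,0],"twist":[0,0,0]},{"grip":60,"travel":[86,-512,-30],"twist":[0,0,0]},{"grip":60,"travel":[86,-512,-30],"twist":[0,0,0]},{"grip":60,"travel":[86,-512,-60],"twist":[0,0,0]},{"grip":60,"travel":[86,-512,-60],"twist":[0,0,0]},{"grip":60,"travel":[86,-512,-60],"twist":[0,0,0]},{"grip":60,"travel":[86,-512,-60],"twist":[0,0,0]}]'
python3 -m crank '[{"grip":60,"travel":[0,0,0],"twist":[0,0,0]},{"grip":60,"travel":[0,0,0],"twist":[0,0,0]},{"grip":60,"travel":[0,0,0],"twist":[0,0,0]}]'
python3 -c "
from h import *
o=bot.get_obs();print(o['joint_positions'].round(2),o['eef_pos'],o['orientation'])"
```

```text
t: 2.1
eef_pos: [0.5316, -0.1875, 0.3511]
orientation: [180.0, -0.0, 102.5]
wrist_force: [0.6, -0.4, 0.3]
grip_width: 0.06
finger_force: 0.0
t: 2.35
eef_pos: [0.5317, -0.1857, 0.3514]
orientation: [-180.0, -0.1, 102.4]
wrist_force: [-0.7, -0.4, -0.3]
grip_width: 0.06
finger_force: 0.0
[-2.6830e+01 -3.1600e+00  1.0375e+02  3.0000e-02  7.9470e+01 -3.9280e+01] [ 0.53168915 -0.1857285   0.35143894] [-1.79967300e+02 -7.05840956e-02  1.02439811e+02]
```

```bash
python3 -m crank '[{"grip":60,"travel":[4.5,-26.5,0],"twist":[0,0,0]},{"grip":60,"travel":[4.5,-26.5,-35],"twist":[0,0,0]},{"grip":60,"travel":[4.5,-26.5,-68],"twist":[0,0,0]},{"grip":60,"travel":[4.5,-26.5,-68],"twist":[0,0,0]},{"grip":60,"travel":[4.5,-26.5,-68],"twist":[0,0,0]},{"grip":14,"travel":[4.5,-26.5,-68],"twist":[0,0,0]},{"grip":14,"travel":[4.5,-26.5,-68],"twist":[0,0,0]},{"grip":14,"travel":[4.5,-26.5,-68],"twist":[0,0,0]},{"grip":14,"travel":[4.5,-26.5,-68],"twist":[0,0,0]},{"grip":14,"travel":[4.5,-26.5,-68],"twist":[0,0,0]},{"grip":14,"travel":[4.5,-26.5,-68],"twist":[0,0,0]},{"grip":14,"travel":[4.5,-26.5,-68],"twist":[0,0,0]}]' 25
```

```text
t: 3.35
eef_pos: [0.5355, -0.2135, 0.2866]
orientation: [-179.8, 0.1, 102.4]
wrist_force: [-11.4, -0.1, 10.2]
grip_width: 0.0159
finger_force: 25.5
```

```bash
python3 -m crank '[{"grip":14,"travel":[-2.4,10.7,0],"twist":[0,0,0]},{"grip":14,"travel":[-4.7,21.5,0],"twist":[0,0,0]},{"grip":14,"travel":[-7.1,32.2,0],"twist":[0,0,0]},{"grip":14,"travel":[-9.5,43,0],"twist":[0,0,0]},{"grip":14,"travel":[-11.8,53.7,0],"twist":[0,0,0]},{"grip":14,"travel":[-11.8,53.7,0],"twist":[0,0,0]},{"grip":14,"travel":[-11.8,53.7,0],"twist":[0,0,0]},{"grip":14,"travel":[-11.8,53.7,0],"twist":[0,0,0]}]'
python3 -m crank '[{"grip":50,"travel":[0,0,0],"twist":[0,0,0]},{"grip":50,"travel":[0,0,0],"twist":[0,0,0]},{"grip":50,"travel":[0,0,0],"twist":[0,0,0]},{"grip":50,"travel":[0,0,0],"twist":[0,0,0]},{"grip":50,"travel":[0,0,40],"twist":[0,0,0]},{"grip":50,"travel":[0,0,80],"twist":[0,0,0]},{"grip":50,"travel":[0,0,100],"twist":[0,0,0]},{"grip":50,"travel":[0,0,100],"twist":[0,0,0]}]'
python3 - <<'E'
from h import *
o=bot.get_obs();print(o['joint_positions'].round(2),o['eef_pos'],o['orientation'])
for n,(u0,u1,v0,v1) in (('top',(310,460,170,285)),('scene',(130,245,165,235))):
    im,d=shot(n);q=(cloud(n,d)[v0:v1,u0:u1].reshape(-1,3)-MO)@R
    m=(q[:,2]>.132)&(q[:,2]<.148)&(abs(q[:,0])<.012);a=q[m]; print(n,len(a),np.percentile(a,3,0),np.percentile(a,97,0)) if len(a) else 0
E
```

```text
t: 4.02
eef_pos: [0.5237, -0.1595, 0.2866]
orientation: [-179.8, 0.1, 102.5]
wrist_force: [-12.3, -0.4, 9.7]
grip_width: 0.0155
finger_force: 26.3
t: 4.68
eef_pos: [0.5258, -0.1596, 0.3911]
orientation: [179.5, 0.4, 102.4]
wrist_force: [1.2, 0.5, 1.0]
grip_width: 0.0494
finger_force: 0.0
[-2.4640e+01 -7.0000e+00  1.0349e+02  1.0000e-02  8.2840e+01 -3.7090e+01] [ 0.52584509 -0.15957342  0.39112703] [179.4538545    0.39946851 102.44503449]
top 32 [-0.00673165  0.05999256  0.13456752] [0.00735368 0.06963744 0.14200304]
scene 66 [-0.00565716  0.04569121  0.13326868] [0.00837411 0.06799543 0.14280774]
```

```bash
cat >> h.py <<'E'
from scipy.spatial.transform import Rotation as Ro
def pose():
    o=bot.get_obs(); return o['eef_pos'],Ro.from_euler('xyz',o['orientation'],degrees=True)
X=R[:,0]; Y=R[:,1]
DOWN=Ro.from_euler('xyz',[180,0,90+np.degrees(MY)],degrees=True)
def ori(alpha,psi=0): # tilt about mixer x, then yaw
    return Ro.from_rotvec([0,0,np.radians(psi)])*Ro.from_rotvec(X*np.radians(alpha))*DOWN
def delta(tcp,o):
    p,r=pose(); print('travel',((np.array(tcp)-p)*1000).round(1),'twist',np.degrees((o*r.inv()).as_rotvec()).round(2))
def tcp(grasp,o,back=0): return np.array(grasp)-(0.155+back)*o.apply([0,0,1])
E
python3 - <<'E'
from h import *
B=[.544,.1758,.058]
for psi in (32.6,50):
    o=ori(-60,psi); print(psi,o.apply([0,0,1]),o.apply([0,1,0]),tcp(B,o),tcp(B,o,.11))
o=ori(-60,32.6); delta(tcp(B,o,.11)+[0,0,.1],o)
E
```

```text
32.6 [ 0.6127998  -0.61194477 -0.5       ] [7.06612955e-01 7.07600262e-01 2.22044605e-16] [0.44901603 0.27065144 0.1355    ] [0.38160805 0.33796536 0.1905    ]
50 [ 0.76775473 -0.40069024 -0.5       ] [ 4.62677235e-01  8.86526805e-01 -5.55111512e-17] [0.42499802 0.23790699 0.1355    ] [0.340545   0.28198291 0.1905    ]
travel [-143.1  497.1  -94.5] twist [-53.25 -29.09  29.48]
```

```bash
python3 -m crank '[{"grip":80,"travel":[-12,40,0],"twist":[0,0,0]},{"grip":80,"travel":[-143,497,0],"twist":[-53.2,-29.1,29.5]},{"grip":80,"travel":[-143,497,0],"twist":[-53.2,-29.1,29.5]},{"grip":80,"travel":[-143,497,0],"twist":[-53.2,-29.1,29.5]},{"grip":80,"travel":[-143,497,0],"twist":[-53.2,-29.1,29.5]},{"grip":80,"travel":[-143,497,0],"twist":[-53.2,-29.1,29.5]},{"grip":80,"travel":[-143,497,0],"twist":[-53.2,-29.1,29.5]},{"grip":80,"travel":[-143,497,0],"twist":[-53.2,-29.1,29.5]},{"grip":80,"travel":[-143,497,0],"twist":[-53.2,-29.1,29.5]},{"grip":80,"travel":[-143,497,0],"twist":[-53.2,-29.1,29.5]},{"grip":80,"travel":[-143,497,0],"twist":[-53.2,-29.1,29.5]},{"grip":80,"travel":[-143,497,0],"twist":[-53.2,-29.1,29.5]}]'
python3 - <<'E'
from h import *
print(bot.get_obs()['joint_positions'].round(2))
B=[.544,.1758,.058]
o=ori(-60,32.6); delta(tcp(B,o,.11)+[0,0,.1],o)
E
```

```text
t: 5.78
eef_pos: [0.3854, 0.3209, 0.3932]
orientation: [-179.4, 57.8, 135.5]
wrist_force: [0.7, 0.3, 0.9]
grip_width: 0.0799
finger_force: 0.0
[ 41.56 -11.59 112.16 -58.66  81.75   6.94]
travel [  -3.8   17.  -102.7] twist [-1.29 -1.77  0.12]
```

Run:
```python
from h import *
B=[.544,.1758,.058]
o=ori(-60,47.6); print(tcp(B,o,.11),tcp(B,o)); delta(tcp(B,o,.11)+[0,0,.05],o)
```

```text
[0.34516994 0.29040958 0.1905    ] [0.42770317 0.24283579 0.1355    ]
travel [ -40.2  -30.5 -152.7] twist [-1.05 -1.93 15.12]
```

```bash
python3 -m crank '[{"grip":80,"travel":[-40,-30,-20],"twist":[-1,-1.9,15.1]},{"grip":80,"travel":[-40,-30,-50],"twist":[-1,-1.9,15.1]},{"grip":80,"travel":[-40,-30,-90],"twist":[-1,-1.9,15.1]},{"grip":80,"travel":[-40,-30,-130],"twist":[-1,-1.9,15.1]},{"grip":80,"travel":[-40,-30,-152],"twist":[-1,-1.9,15.1]},{"grip":80,"travel":[-40,-30,-152],"twist":[-1,-1.9,15.1]},{"grip":80,"travel":[-40,-30,-152],"twist":[-1,-1.9,15.1]},{"grip":80,"travel":[-40,-30,-152],"twist":[-1,-1.9,15.1]}]'
python3 - <<'E'
from h import *
print(bot.get_obs()['joint_positions'].round(2))
B=[.544,.1758,.058]
o=ori(-60,47.6); delta(tcp(B,o,.11),o); delta(tcp(B,o),o)
im,d=shot('scene'); cv2.imwrite('pics/s2.png',cv2.resize(im[120:340,180:460],None,fx=2.6,fy=2.6)[...,::-1])
E
```

```text
t: 6.45
eef_pos: [0.3459, 0.2762, 0.3022]
orientation: [179.6, 54.6, 149.5]
wrist_force: [-1.1, 0.4, 0.5]
grip_width: 0.0801
finger_force: 0.0
[ 39.48 -19.06 126.83 -58.65  63.33   3.86]
travel [  -0.8   14.2 -111.7] twist [-2.94 -4.57  0.21]
travel [  81.8  -33.4 -166.7] twist [-2.94 -4.57  0.21]
```

View pics/s2.png

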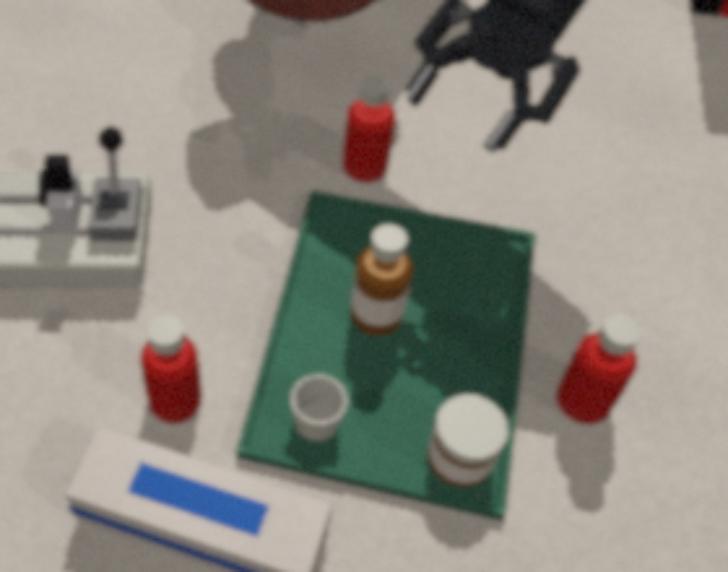

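The picture shows the bottle upright at (384,280) in the crop, with the hand coming from the robot side. Joint 4 is at its −58.7° limit, so I should approach from the bottle's −y side, where joint 4 goes positive. I'll fit a kinematic model to check that before moving.

```bash
cat > kin.py <<'E'
from h import *
from scipy.optimize import least_squares
J=np.array([[70.417,3.054,92.484,0,84.567,-6.818],[25.36,-8.5,103.59,-.09,84.94,13.26],[-26.83,-3.16,103.75,.03,79.47,-39.28],[-24.64,-7,103.49,.01,82.84,-37.09],[41.56,-11.59,112.16,-58.66,81.75,6.94],[39.48,-19.06,126.83,-58.65,63.33,3.86]])
P=np.array([[.138,.6093,.4036],[.4526,.2964,.4042],[.5317,-.1857,.3514],[.5258,-.1596,.3911],[.3854,.3209,.3932],[.3459,.2762,.3022]])
E=[[-179.9,0,167.23],[180,.09,102.1],[180,-.07,102.44],[179.45,.4,102.44],[-179.4,57.8,135.5],[179.6,54.6,149.5]]
def fk(q,p):
    a1,d1,lat,L2,o3,L3,d6=p; ry=lambda a:Ro.from_euler('y',a,degrees=True); rz=lambda a:Ro.from_euler('z',a,degrees=True)
    A=rz(q[0]); F=A*ry(q[1]+q[2]); T=F*rz(q[3])*ry(q[4])
    x=A.apply([a1,lat,d1])+(A*ry(q[1])).apply([0,0,L2])+F.apply([o3,0,L3])+T.apply([0,0,d6])
    return x,T*rz(q[5])*rz(90)
f=lambda p:np.concatenate([fk(q,p)[0]-x for q,x in zip(J,P)])
s=least_squares(f,[0,.3,.07,.4,0,.35,.1],x_scale=.1); p=s.x
LO=np.array([-172.5,-57.9,3.2,-58.7,5.1,-179.6]);HI=np.array([172.5,127,148,238.7,150.1,179.6])
def ik(x,o,seeds=40,q0=None):
    rng=np.random.default_rng(0); best=None; out=[]
    for k in range(seeds):
        i=q0 if q0 is not None and k==0 else rng.uniform(LO,HI)
        def g(q):
            y,r=fk(q,p); return np.r_[(y-x)*10,(o.inv()*r).as_rotvec()]
        r=least_squares(g,np.clip(i,LO+1,HI-1),bounds=(LO,HI),x_scale=50,max_nfev=60)
        if r.cost<1e-5 and not any(np.abs(r.x-a).max()<2 for a in out): out.append(r.x)
    return out
if __name__=='__main__':
    print('p',p.round(4),'res mm',(s.fun*1000).reshape(-1,3).round(1).tolist())
    for q,e in zip(J,E): print((Ro.from_euler('xyz',e,degrees=True).inv()*fk(q,p)[1]).magnitude()*57.3)
E
python3 kin.py
cat > t.py <<'E'
from kin import *
H=Ro.from_euler('z',180,degrees=True)
B=[.544,.1758,.058]
for dl in (50,70,90):
  for nm,h in (('A',Ro.identity()),('B',H)):
    o=ori(-60,dl+77.6)*h
    for b in (0,.11):
        for q in ik(tcp(B,o,b),o): print('grasp',dl,nm,b,q.round(0))
for nm,h in (('A',Ro.identity()),('B',H)):
    o=ori(30)*h; g=MO+R@np.array([0,-.065,.095])
    for q in ik(tcp(g,o),o): print('place',nm,q.round(0))
E
timeout 400 python3 t.py
```

```text
p [-5.000e-04  2.387e-01  7.420e-02  4.262e-01  9.610e-02  6.104e-01
  1.061e-01] res mm [[0.0, -0.0, -0.0], [0.0, 0.0, -0.0], [-0.0, -0.0, 0.1], [0.0, 0.0, -0.0], [-0.0, 0.0, 0.0], [0.0, -0.0, -0.0]]
0.014086409104649244
0.012455612672565466
0.029603772189040062
0.012389053936191932
0.07285594698523493
0.04458071940801551
grasp 50 A 0 [-10.  -0. 132.  83.  49. 149.]
grasp 50 A 0.11 [-24. -18. 140.  70.  63. 158.]
grasp 50 B 0 [-10.  -0. 132.  83.  49. -31.]
grasp 50 B 0.11 [-24. -18. 140.  70.  63. -22.]
grasp 70 A 0 [-14.   9. 122.  70.  66. 145.]
grasp 70 A 0.11 [-26.  -1. 125.  62.  78. 147.]
grasp 70 B 0 [-14.   9. 122.  70.  66. -35.]
grasp 70 B 0.11 [-26.  -1. 125.  62.  78. -33.]
grasp 90 A 0 [-13.  17. 112.  59.  81. 140.]
grasp 90 A 0.11 [-23.  13. 110.  53.  91. 141.]
grasp 90 B 0 [-13.  17. 112.  59.  81. -40.]
grasp 90 B 0.11 [-23.  13. 110.  53.  91. -39.]
place A [-41.  23.  88.  17.  94. -56.]
place B [-41.  23.  88.  17.  94. 124.]
```

Model residuals are near zero. The approach at about 70° heading (variant B) works for both grasp and place.

```bash
cat >> h.py <<'E'
H=Ro.from_euler('z',180,degrees=True)
B=[.544,.1758,.058]
GR=ori(-60,147.6)*H
E
python3 - <<'E'
from h import *
delta([.46,.1,.42],ori(0,147.6)*H); 
print(tcp(B,GR,.09),tcp(B,GR))
# relative step from down to grasp orientation
print(np.degrees((GR*(ori(0,147.6)*H).inv()).as_rotvec()))
E
```

```text
travel [ 114.2 -176.4  118.2] twist [ 55.27  20.3  -73.18]
[ 0.47157067 -0.02363105  0.1805    ] [0.49817736 0.04962934 0.1355    ]
[ 5.63958700e+01 -2.04818418e+01 -1.03352785e-14]
```

```bash
python3 -m crank '[{"grip":84,"travel":[0,0,40],"twist":[4,1.5,-5]},{"grip":84,"travel":[20,-30,75],"twist":[55.3,20.3,-73.2]},{"grip":84,"travel":[114,-176,118],"twist":[55.3,20.3,-73.2]},{"grip":84,"travel":[114,-176,118],"twist":[55.3,20.3,-73.2]},{"grip":84,"travel":[114,-176,118],"twist":[55.3,20.3,-73.2]},{"grip":84,"travel":[114,-176,118],"twist":[55.3,20.3,-73.2]},{"grip":84,"travel":[114,-176,118],"twist":[55.3,20.3,-73.2]},{"grip":84,"travel":[114,-176,118],"twist":[55.3,20.3,-73.2]},{"grip":84,"travel":[114,-176,118],"twist":[55.3,20.3,-73.2]},{"grip":84,"travel":[114,-176,118],"twist":[55.3,20.3,-73.2]},{"grip":84,"travel":[114,-176,118],"twist":[55.3,20.3,-73.2]},{"grip":84,"travel":[114,-176,118],"twist":[55.3,20.3,-73.2]}]'
python3 - <<'E'
from h import *
print(bot.get_obs()['joint_positions'].round(1))
delta([.46,-.03,.36],GR); delta(tcp(B,GR,.09),GR)
E
```

```text
t: 7.5
eef_pos: [0.46, 0.1001, 0.4216]
orientation: [176.8, 4.1, 76.3]
wrist_force: [1.1, 0.7, -0.0]
grip_width: 0.0839
finger_force: 0.0
[  4.3 -19.8 111.3  -4.9  86.7  18.1]
travel [  -0.  -130.1  -61.6] twist [ 62.24 -15.66  -4.04]
travel [  11.5 -123.7 -241.1] twist [ 62.24 -15.66  -4.04]
```

```bash
python3 -m crank '[{"grip":84,"travel":[0,-40,0],"twist":[62.2,-15.7,-4]},{"grip":84,"travel":[4,-80,0],"twist":[62.2,-15.7,-4]},{"grip":84,"travel":[11,-124,0],"twist":[62.2,-15.7,-4]},{"grip":84,"travel":[11,-124,-20],"twist":[62.2,-15.7,-4]},{"grip":84,"travel":[11,-124,-40],"twist":[62.2,-15.7,-4]},{"grip":84,"travel":[11,-124,-60],"twist":[62.2,-15.7,-4]},{"grip":84,"travel":[11,-124,-90],"twist":[62.2,-15.7,-4]},{"grip":84,"travel":[11,-124,-120],"twist":[62.2,-15.7,-4]},{"grip":84,"travel":[11,-124,-150],"twist":[62.2,-15.7,-4]},{"grip":84,"travel":[11,-124,-180],"twist":[62.2,-15.7,-4]},{"grip":84,"travel":[11,-124,-200],"twist":[62.2,-15.7,-4]},{"grip":84,"travel":[11,-124,-200],"twist":[62.2,-15.7,-4]}]'
python3 - <<'E'
from h import *
print(bot.get_obs()['joint_positions'].round(1))
delta(tcp(B,GR,.09),GR);delta(tcp(B,GR),GR)
E
```

```text
t: 8.5
eef_pos: [0.4691, -0.0235, 0.2161]
orientation: [-179.8, -59.7, 70.0]
wrist_force: [-0.3, 0.2, 0.2]
grip_width: 0.0837
finger_force: 0.0
[-23.5  -4.  124.7  61.8  78.  -28.6]
travel [  2.4  -0.1 -35.6] twist [ 0.23 -0.2  -0.14]
travel [ 29.   73.1 -80.6] twist [ 0.23 -0.2  -0.14]
```

```bash
python3 -m crank '[{"grip":84,"travel":[2.4,0,-20],"twist":[0.2,-0.2,-0.1]},{"grip":84,"travel":[2.4,0,-36],"twist":[0.2,-0.2,-0.1]},{"grip":84,"travel":[2.4,0,-36],"twist":[0.2,-0.2,-0.1]},{"grip":84,"travel":[9,18,-47],"twist":[0.2,-0.2,-0.1]},{"grip":84,"travel":[16,36,-58],"twist":[0.2,-0.2,-0.1]},{"grip":84,"travel":[22.5,55,-69],"twist":[0.2,-0.2,-0.1]},{"grip":84,"travel":[29,73,-80],"twist":[0.2,-0.2,-0.1]},{"grip":84,"travel":[29,73,-80],"twist":[0.2,-0.2,-0.1]},{"grip":84,"travel":[29,73,-80],"twist":[0.2,-0.2,-0.1]},{"grip":84,"travel":[29,73,-80],"twist":[0.2,-0.2,-0.1]}]'
python3 - <<'E'
from h import *
delta(tcp(B,GR),GR)
im,d=shot('scene'); cv2.imwrite('pics/s3.png',cv2.resize(im[150:310,240:440],None,fx=3.5,fy=3.5)[...,::-1])
E
```

```text
t: 9.33
eef_pos: [0.5006, 0.0489, 0.1421]
orientation: [178.7, -60.1, 71.2]
wrist_force: [-0.4, -1.2, -1.0]
grip_width: 0.084
finger_force: 0.0
travel [-2.5  0.8 -6.6] twist [ 0.11  0.63 -0.04]
```

View pics/s3.png

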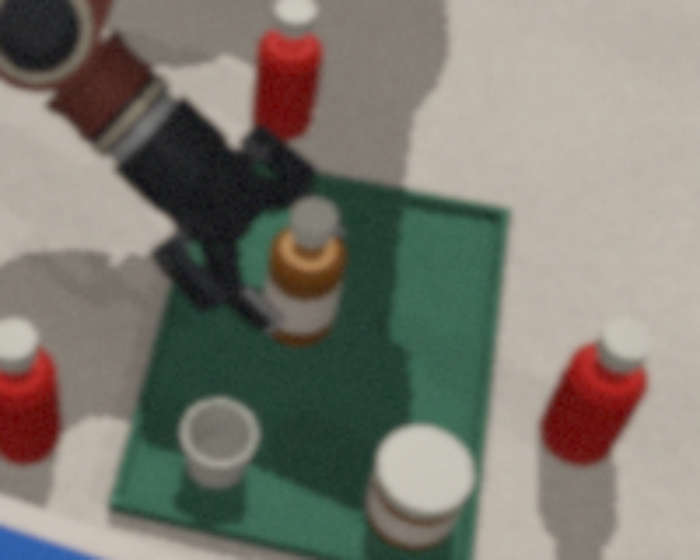

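The fingers straddle the bottle's body: bottle at crop (305,275), near finger at (258,305). Small correction, then close.

```bash
python3 -m crank '[{"grip":84,"travel":[-2.5,0.8,-6.5],"twist":[0.1,0.6,0]},{"grip":84,"travel":[-2.5,0.8,-6.5],"twist":[0.1,0.6,0]},{"grip":48,"travel":[-2.5,0.8,-6.5],"twist":[0.1,0.6,0]},{"grip":48,"travel":[-2.5,0.8,-6.5],"twist":[0.1,0.6,0]},{"grip":48,"travel":[-2.5,0.8,-6.5],"twist":[0.1,0.6,0]},{"grip":48,"travel":[-2.5,0.8,-6.5],"twist":[0.1,0.6,0]},{"grip":48,"travel":[-2.5,0.8,-6.5],"twist":[0.1,0.6,0]},{"grip":48,"travel":[-2.5,0.8,-6.5],"twist":[0.1,0.6,0]},{"grip":48,"travel":[-2.5,0.8,-6.5],"twist":[0.1,0.6,0]}]' 45
python3 - <<'E'
from h import *
delta(tcp(B,GR),GR)
E
python3 -m crank '[{"grip":48,"travel":[0,0,10],"twist":[0,0,0]},{"grip":48,"travel":[0,0,30],"twist":[0,0,0]},{"grip":48,"travel":[0,0,60],"twist":[0,0,0]},{"grip":48,"travel":[0,0,100],"twist":[0,0,0]},{"grip":48,"travel":[0,0,140],"twist":[0,0,0]},{"grip":48,"travel":[0,0,180],"twist":[0,0,0]},{"grip":48,"travel":[0,0,220],"twist":[0,0,0]},{"grip":48,"travel":[0,0,240],"twist":[0,0,0]},{"grip":48,"travel":[0,0,240],"twist":[0,0,0]},{"grip":48,"travel":[0,0,240],"twist":[0,0,0]}]'
python3 - <<'E'
from h import *
o=bot.get_obs(); p,r=pose(); print(o['joint_positions'].round(1))
ax=r.apply; print('tool z',r.apply([0,0,1]),'tool y',r.apply([0,1,0]))
g=p+.155*r.apply([0,0,1]); print('grasp',g)
# bottle cloud
for n in('top','scene'):
    im,d=shot(n); P=cloud(n,d).reshape(-1,3); c=im.reshape(-1,3).astype(int)
    rel=(P-g); near=np.linalg.norm(rel-[0,0,.05],axis=1)<.09
    w=near&(P[:,2]>g[2]+.062); q=P[w]; print(n,len(q),q.mean(0) if len(q) else 0,np.percentile(q,98,0) if len(q) else 0,np.percentile(q,2,0) if len(q) else 0)
E
```

```text
t: 10.13
eef_pos: [0.4973, 0.0499, 0.1339]
orientation: [-179.8, -60.0, 69.9]
wrist_force: [-1.3, -2.1, 2.5]
grip_width: 0.0525
finger_force: 47.5
travel [ 0.9 -0.2  1.6] twist [-0.   -0.12 -0.01]
t: 10.97
eef_pos: [0.4968, 0.0501, 0.3745]
orientation: [180.0, -59.9, 70.1]
wrist_force: [-0.7, -0.1, -2.9]
grip_width: 0.0527
finger_force: 47.6
[-13.6 -15.7 117.8  61.3  78.6  -7.4]
tool z [ 0.29458907  0.813183   -0.50194689] tool y [ 9.40236942e-01 -3.40520879e-01  1.54874461e-04]
grasp [0.54242903 0.17615669 0.29673278]
top 452 [0.53956082 0.16647064 0.37672605] [0.55761694 0.19081546 0.38629259] [0.50513866 0.09832808 0.36085272]
scene 330 [0.54139186 0.15690142 0.37226982] [0.55965302 0.19059856 0.38422715] [0.50127674 0.09097694 0.35918023]
```

Bottle lifted. I'll check the swing to horizontal and the yaw with the model.

```bash
cat > t2.py <<'E'
from kin import *
q=bot.get_obs()['joint_positions']
g0=np.array([.5424,.1762,.2967]); g1=np.array([.50,.06,.33]); g2=MO+R@np.array([0,-.058,.095+.12])
def walk(f,N):
    global q
    for i in range(1,N+1):
        g,o=f(i/N); 
        r=ik(tcp(g,o),o,1,q)
        if not r: print(i,'FAIL',fk(q,p)); return
        if np.abs(r[0]-q).max()>40: print('jump')
        q=r[0]; print(i,q.round(0))
walk(lambda s:(g0+(g1-g0)*s,ori(-60+90*s,147.6)*H),6)
walk(lambda s:(g1+(g2-g1)*s,ori(30,147.6*(1-s))*H),8)
E
python3 t2.py
python3 - <<'E'
from h import *
o=ori(30,147.6)*H; delta(tcp([.50,.06,.33],o),o)
E
```

```text
1 [-11. -18. 114.  45.  80.   2.]
2 [ -7. -18. 109.  29.  82.  11.]
3 [ -2. -16. 105.  14.  87.  17.]
4 [  3. -13. 101.   0.  92.  23.]
5 [  7.  -9.  98. -13.  98.  26.]
6 [ 11.  -5.  96. -26. 104.  28.]
1 [  5.  -1.  94. -23. 108.  40.]
2 [ -2.   2.  92. -18. 110.  52.]
3 [ -9.   6.  89. -13. 112.  64.]
4 [-16.   9.  87.  -7. 113.  76.]
5 [-23.  11.  86.  -0. 113.  89.]
6 [-29.  13.  85.   6. 111. 102.]
7 [-35.  15.  85.  12. 108. 115.]
8 [-41.  16.  85.  18. 103. 127.]
travel [30.2 82.7 93.2] twist [-84.55  30.36   0.26]
```

```bash
python3 -m crank '[{"grip":48,"travel":[0,0,20],"twist":[-5,2,0]},{"grip":48,"travel":[3,8,40],"twist":[-84.5,30.4,0.3]},{"grip":48,"travel":[6,16,50],"twist":[-84.5,30.4,0.3]},{"grip":48,"travel":[9,25,60],"twist":[-84.5,30.4,0.3]},{"grip":48,"travel":[12,33,70],"twist":[-84.5,30.4,0.3]},{"grip":48,"travel":[15,41,80],"twist":[-84.5,30.4,0.3]},{"grip":48,"travel":[18,50,90],"twist":[-84.5,30.4,0.3]},{"grip":48,"travel":[21,58,93],"twist":[-84.5,30.4,0.3]},{"grip":48,"travel":[24,66,93],"twist":[-84.5,30.4,0.3]},{"grip":48,"travel":[27,74,93],"twist":[-84.5,30.4,0.3]},{"grip":48,"travel":[30,83,93],"twist":[-84.5,30.4,0.3]},{"grip":48,"travel":[30,83,93],"twist":[-84.5,30.4,0.3]}]'
python3 - <<'E'
from h import *
print(bot.get_obs()['joint_positions'].round(1))
o=ori(30,87.6)*H; g=[.52,-.06,.30];delta(tcp(g,o),o)
E
```

```text
t: 12.07
eef_pos: [0.5273, 0.1344, 0.463]
orientation: [-179.6, 24.6, 70.5]
wrist_force: [0.7, -0.2, -2.3]
grip_width: 0.0524
finger_force: 47.5
[ 10.5  -5.8  96.5 -21.4 101.8  28. ]
travel [  69.  -180.9  -28.7] twist [ -3.93   4.05 -60.23]
```

```bash
python3 -m crank '[{"grip":48,"travel":[7,-20,0],"twist":[-0.4,0.4,-6]},{"grip":48,"travel":[15,-40,-5],"twist":[-3.9,4,-60.2]},{"grip":48,"travel":[22,-60,-10],"twist":[-3.9,4,-60.2]},{"grip":48,"travel":[30,-80,-15],"twist":[-3.9,4,-60.2]},{"grip":48,"travel":[38,-100,-20],"twist":[-3.9,4,-60.2]},{"grip":48,"travel":[46,-120,-25],"twist":[-3.9,4,-60.2]},{"grip":48,"travel":[53,-140,-28],"twist":[-3.9,4,-60.2]},{"grip":48,"travel":[61,-160,-28],"twist":[-3.9,4,-60.2]},{"grip":48,"travel":[69,-181,-28],"twist":[-3.9,4,-60.2]},{"grip":48,"travel":[69,-181,-28],"twist":[-3.9,4,-60.2]}]'
python3 - <<'E'
from h import *
o=ori(30,0)*H; g=MO+R@np.array([0,-.056,.095+.10]);delta(tcp(g,o),o)
E
```

```text
t: 12.9
eef_pos: [0.5968, -0.0512, 0.4342]
orientation: [179.7, 29.9, 9.5]
wrist_force: [-1.0, 0.0, -2.5]
grip_width: 0.0524
finger_force: 47.6
travel [ -31.4 -293.9 -105. ] twist [ 3.100e-01 -2.000e-02 -8.725e+01]
```

```bash
python3 -m crank '[{"grip":48,"travel":[-3,-25,0],"twist":[0,0,-7]},{"grip":48,"travel":[-6,-50,0],"twist":[0.3,0,-87.2]},{"grip":48,"travel":[-9,-75,0],"twist":[0.3,0,-87.2]},{"grip":48,"travel":[-12,-100,0],"twist":[0.3,0,-87.2]},{"grip":48,"travel":[-15,-125,0],"twist":[0.3,0,-87.2]},{"grip":48,"travel":[-18,-150,0],"twist":[0.3,0,-87.2]},{"grip":48,"travel":[-21,-180,0],"twist":[0.3,0,-87.2]},{"grip":48,"travel":[-24,-210,0],"twist":[0.3,0,-87.2]},{"grip":48,"travel":[-27,-240,0],"twist":[0.3,0,-87.2]},{"grip":48,"travel":[-30,-270,0],"twist":[0.3,0,-87.2]},{"grip":48,"travel":[-31,-294,0],"twist":[0.3,0,-87.2]},{"grip":48,"travel":[-31,-294,0],"twist":[0.3,0,-87.2]}]'
python3 -m crank '[{"grip":48,"travel":[0,0,-15],"twist":[0,0,-1.5]},{"grip":48,"travel":[0,0,-30],"twist":[0,0,-1.5]},{"grip":48,"travel":[0,0,-40],"twist":[0,0,-1.5]},{"grip":48,"travel":[0,0,-40],"twist":[0,0,-1.5]},{"grip":48,"travel":[0,0,-40],"twist":[0,0,-1.5]},{"grip":48,"travel":[0,0,-40],"twist":[0,0,-1.5]}]'
python3 - <<'E'
from h import *
print(bot.get_obs()['joint_positions'].round(1))
o=ori(30,0)*H; g=MO+R@np.array([0,-.056,.095+.06]);delta(tcp(g,o),o)
p,r=pose(); gp=p+.155*r.apply([0,0,1]); print('grasp in mixer',R.T@(gp-MO))
for n in('top','scene'):
    im,d=shot(n); q=(cloud(n,d)-gp).reshape(-1,3)@R
    m=(q[:,1]<-.04)&(q[:,1]>-.10)&(abs(q[:,0])<.03)&(abs(q[:,2])<.04)
    a=q[m]; print(n,len(a))
    for lo,hi in((-.1,-.063),(-.05,-.03)):
        b=q[(q[:,1]>lo)&(q[:,1]<hi)&(abs(q[:,0])<.035)&(abs(q[:,2])<.04)]; 
        if len(b)>5: print(lo,len(b),np.percentile(b,2,0).round(4),np.percentile(b,98,0).round(4))
    if n=='top': cv2.imwrite('pics/t4.png',cv2.resize(im[150:290,310:490],None,fx=4,fy=4)[...,::-1])
    b=q[(abs(q[:,0])<.02)&(q[:,1]<0)&(abs(q[:,2])<.045)]; np.save(n+'_hand.npy',b)
E
```

```text
t: 13.9
eef_pos: [0.5643, -0.3456, 0.4346]
orientation: [179.6, 29.9, -76.5]
wrist_force: [0.2, -0.1, -1.8]
grip_width: 0.0524
finger_force: 47.7
t: 14.4
eef_pos: [0.5654, -0.3415, 0.3985]
orientation: [179.9, 29.7, -77.3]
wrist_force: [0.3, 0.2, -2.3]
grip_width: 0.0524
finger_force: 47.7
[-40.3  13.4  83.   18.1 107.4 128.7]
travel [ 1.000e-01 -3.600e+00 -1.093e+02] twist [ 0.31 -0.06 -0.36]
grasp in mixer [-8.19758142e-05 -5.30984328e-02  2.63866182e-01]
top 0
-0.05 11 [-0.0325 -0.0358  0.0186] [ 0.0169 -0.0301  0.039 ]
scene 27
-0.1 26 [ 0.0108 -0.0794 -0.0114] [ 0.0195 -0.0663  0.0076]
-0.05 14 [-0.0252 -0.045  -0.0104] [ 0.0297 -0.0302  0.0298]
```

View pics/t4.png

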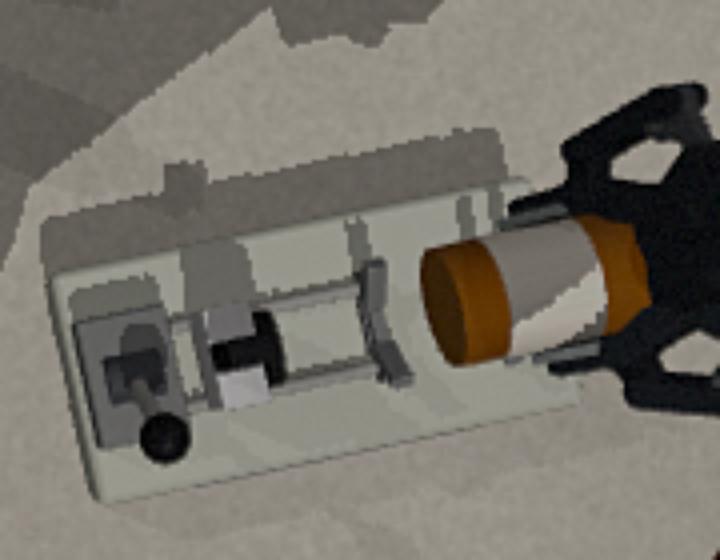

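The bottle hangs horizontally with its base at crop (445,310), facing the clamp. The clamp tab is at (230,350) and well open. Now I'll measure the bottle in the hand from depth.

```bash
cat > m.py <<'E'
from h import *
p,r=pose(); gp=p+.155*r.apply([0,0,1]); print('grasp in mixer',(R.T@(gp-MO)).round(4), r.apply([0,0,1])@R, r.apply([0,1,0])@R)
for n in('top','scene'):
    d=np.load(n+'.npz')['d']; q=(cloud(n,d)-gp).reshape(-1,3)@R
    b=q[(abs(q[:,0])<.04)&(q[:,1]>-.02)&(q[:,1]<.08)&(abs(q[:,2])<.04)]
    print(n,'base y max',np.percentile(b[:,1],[80,90,95,98,99.5]).round(4))
    for lo in np.arange(-.02,.056,.01):
        s=b[(b[:,1]>lo)&(b[:,1]<lo+.01)&(np.hypot(b[:,0],b[:,2])<.034)]
        if len(s)>15:
            f=least_squares(lambda c:np.hypot(s[:,0]-c[0],s[:,2]-c[1])-.027,[0,0],loss='soft_l1',f_scale=.002)
            print(' y',round(lo+.005,3),len(s),f.x.round(4))
E
sed -i '1a from scipy.optimize import least_squares' m.py; python3 m.py
```

```text
grasp in mixer [ 1.000e-04 -5.360e-02  2.649e-01] [-0.00383035  0.4941176  -0.86938664] [-0.99998202 -0.00590379  0.0010503 ]
top base y max [0.0429 0.0506 0.051  0.0514 0.0518]
 y -0.015 172 [ 0.0013 -0.0011]
 y -0.005 179 [ 0.0011 -0.0005]
 y 0.005 232 [ 0.0005 -0.0002]
 y 0.015 218 [ 0.001  -0.0006]
 y 0.025 180 [ 0.0009 -0.0009]
 y 0.035 183 [ 0.0009 -0.0014]
 y 0.045 177 [ 0.0008 -0.0012]
 y 0.055 243 [ 0.0018 -0.0038]
scene base y max [0.0432 0.0495 0.05   0.0504 0.0507]
 y -0.015 41 [-0.0028  0.0009]
 y -0.005 68 [-0.0014  0.0016]
 y 0.005 99 [0.001  0.0005]
 y 0.015 107 [0.001  0.0001]
 y 0.025 110 [0.0009 0.0003]
 y 0.035 101 [ 0.0002 -0.0002]
 y 0.045 178 [ 0.0007 -0.0006]
 y 0.055 43 [-0.0073 -0.0081]
```

The base is 51 mm from the grasp point and the axis is within about 1 mm and level. Descending.

```bash
python3 -m crank '[{"grip":48,"travel":[0.4,-6.4,-15],"twist":[0.3,-0.1,-0.3]},{"grip":48,"travel":[0.4,-6.4,-40],"twist":[0.3,-0.1,-0.3]},{"grip":48,"travel":[0.4,-6.4,-65],"twist":[0.3,-0.1,-0.3]},{"grip":48,"travel":[0.4,-6.4,-90],"twist":[0.3,-0.1,-0.3]},{"grip":48,"travel":[0.4,-6.4,-110],"twist":[0.3,-0.1,-0.3]},{"grip":48,"travel":[0.4,-6.4,-125],"twist":[0.3,-0.1,-0.3]},{"grip":48,"travel":[0.4,-6.4,-130],"twist":[0.3,-0.1,-0.3]},{"grip":48,"travel":[0.4,-6.4,-130],"twist":[0.3,-0.1,-0.3]},{"grip":48,"travel":[0.4,-6.4,-130],"twist":[0.3,-0.1,-0.3]},{"grip":48,"travel":[0.4,-6.4,-130],"twist":[0.3,-0.1,-0.3]}]'
python3 -c "
from h import *
shot('top');shot('scene')"
python3 m.py | egrep 'grasp|base|0.005|0.015|0.035'
python3 - <<'E'
from h import *
o=ori(30,0)*H; delta(tcp(MO+R@np.array([-.001,-.060,.097]),o),o)
E
```

```text
t: 15.33
eef_pos: [0.566, -0.3489, 0.2707]
orientation: [-179.8, 29.8, -77.5]
wrist_force: [0.2, -0.2, -1.5]
grip_width: 0.0525
finger_force: 47.7
grasp in mixer [ 1.000e-04 -6.010e-02  1.362e-01] [ 0.00255851  0.49701162 -0.86774011] [-9.99995914e-01  1.64885058e-04 -2.85402272e-03]
top base y max [0.0413 0.0499 0.0504 0.0508 0.0512]
 y -0.015 131 [ 0.0013 -0.0002]
 y -0.005 135 [0.0017 0.0005]
 y 0.005 167 [0.0006 0.0005]
 y 0.015 155 [0.0012 0.0005]
 y 0.035 140 [ 0.0013 -0.0002]
scene base y max [0.0426 0.0492 0.0497 0.05   0.0505]
 y -0.015 40 [-0.0024  0.0014]
 y -0.005 58 [-0.0019  0.0018]
 y 0.005 84 [0.0014 0.0009]
 y 0.015 86 [0.0015 0.0004]
 y 0.035 84 [0.0007 0.0001]
travel [ -0.6  -0.5 -39.4] twist [0.16 0.2  0.01]
```

```bash
python3 -m crank '[{"grip":48,"travel":[-1,-0.2,-10],"twist":[0,0,0]},{"grip":48,"travel":[-1,-0.2,-20],"twist":[0,0,0]},{"grip":48,"travel":[-1,-0.2,-28],"twist":[0,0,0]},{"grip":48,"travel":[-1,-0.2,-33],"twist":[0,0,0]},{"grip":48,"travel":[-1,-0.2,-36],"twist":[0,0,0]},{"grip":48,"travel":[-1,-0.2,-37],"twist":[0,0,0]},{"grip":48,"travel":[-1,-0.2,-37],"twist":[0,0,0]},{"grip":48,"travel":[-1,-0.2,-37],"twist":[0,0,0]}]'
python3 -m crank '[{"grip":48,"travel":[0,0,-1],"twist":[0,0,0]},{"grip":48,"travel":[0,0,-1],"twist":[0,0,0]},{"grip":48,"travel":[0,0,-1],"twist":[0,0,0]}]'
```

```text
t: 16.1
eef_pos: [0.5646, -0.3487, 0.2319]
orientation: [-179.9, 29.9, -77.5]
wrist_force: [0.1, -0.5, -2.1]
grip_width: 0.0526
finger_force: 47.7
t: 16.35
eef_pos: [0.5646, -0.3487, 0.231]
orientation: [-179.9, 29.9, -77.5]
wrist_force: [0.2, 0.1, -1.4]
grip_width: 0.0525
finger_force: 47.7
```

```bash
for i in 1 2; do python3 -m crank '[{"grip":48,"travel":[0,0,-0.7],"twist":[0,0,0]},{"grip":48,"travel":[0,0,-0.7],"twist":[0,0,0]},{"grip":48,"travel":[0,0,-0.7],"twist":[0,0,0]}]' | egrep 'pos|wrist'; done
```

```text
eef_pos: [0.5645, -0.3486, 0.23]
wrist_force: [0.2, -0.1, -2.1]
eef_pos: [0.5645, -0.3487, 0.2297]
wrist_force: [-1.6, -0.4, 1.0]
```

Contact: the wrist force has gone from −2 to +1 N. Releasing.

```bash
python3 -m crank '[{"grip":50,"travel":[0,0,-0.2],"twist":[0,0,0]},{"grip":54,"travel":[0,0,-0.2],"twist":[0,0,0]},{"grip":58,"travel":[0,0,-0.2],"twist":[0,0,0]},{"grip":62,"travel":[0,0,-0.2],"twist":[0,0,0]},{"grip":64,"travel":[0,0,-0.2],"twist":[0,0,0]},{"grip":64,"travel":[0,0,-0.2],"twist":[0,0,0]},{"grip":64,"travel":[0,0,-0.2],"twist":[0,0,0]},{"grip":64,"travel":[0,0,-0.2],"twist":[0,0,0]}]'
python3 -c "
from h import *
shot('top');shot('scene')
p,r=pose(); print('tcp mixer',R.T@(p-MO))"
sed 's/^p,r=pose.*/gp=MO+R@np.array([0,-.06,.095])/' m.py > m2.py; python3 m2.py
```

```text
t: 17.52
eef_pos: [0.5645, -0.3486, 0.229]
orientation: [-179.9, 29.9, -77.5]
wrist_force: [0.3, 0.3, 0.7]
grip_width: 0.0639
finger_force: 0.0
tcp mixer [-0.00170052 -0.13666847  0.22904953]
top base y max [0.0487 0.0512 0.0589 0.0718 0.0774]
 y -0.015 113 [-0.0003  0.0002]
 y -0.005 131 [-0.0005  0.0006]
 y 0.005 127 [-0.0002  0.0007]
 y 0.015 131 [-0.0004  0.0007]
 y 0.025 143 [-0.0001  0.0008]
 y 0.035 141 [-0.0002  0.    ]
 y 0.045 126 [-0.0005  0.0002]
 y 0.055 142 [0.0059 0.    ]
scene base y max [0.0474 0.0503 0.0583 0.0717 0.0771]
 y -0.015 39 [-0.0013  0.001 ]
 y -0.005 58 [-0.0015  0.001 ]
 y 0.005 68 [-0.0004  0.0007]
 y 0.015 81 [-0.0007  0.0008]
 y 0.025 86 [-0.0005  0.0009]
 y 0.035 92 [-0.0008 -0.    ]
 y 0.045 114 [-0.0023  0.0005]
 y 0.055 41 [0.0123 0.0047]
```

Seated: axis within 1 mm of the cradle axis, base about 3.5 mm short of the seat. Retract, then go to the clamp tab.

```bash
python3 -m crank '[{"grip":64,"travel":[0,0,15],"twist":[0,0,0]},{"grip":64,"travel":[0,0,40],"twist":[0,0,0]},{"grip":64,"travel":[0,0,75],"twist":[0,0,0]},{"grip":64,"travel":[0,0,110],"twist":[0,0,0]},{"grip":64,"travel":[0,0,140],"twist":[0,0,0]},{"grip":64,"travel":[0,0,150],"twist":[0,0,0]},{"grip":64,"travel":[0,0,150],"twist":[0,0,0]}]'
python3 - <<'E'
from h import *
o=DOWN*H; delta(MO+R@np.array([0,.0568,.281+.08]),o)
for n,(u0,u1,v0,v1) in (('top',(310,460,170,285)),('scene',(130,245,165,235))):
    im,d=shot(n);q=(cloud(n,d)[v0:v1,u0:u1].reshape(-1,3)-MO)@R
    m=(q[:,2]>.128)&(q[:,2]<.148)&(abs(q[:,0])<.012)&(q[:,1]>0);a=q[m]; print(n,len(a),np.percentile(a,3,0),np.percentile(a,97,0)) if len(a) else 0
E
python3 m2.py|egrep 'base|0.015|0.035'
```

```text
t: 18.2
eef_pos: [0.565, -0.349, 0.3848]
orientation: [-179.6, 29.6, -77.4]
wrist_force: [0.1, 0.2, 0.7]
grip_width: 0.0635
finger_force: 0.0
travel [-40.5 189.7 -23.8] twist [-28.94  -6.03  -0.09]
top 101 [-0.00749499  0.04641242  0.13241453] [0.00720717 0.06955545 0.14220139]
scene 75 [-0.00785638  0.04550147  0.12957327] [0.00851784 0.06837174 0.14254042]
top base y max [0.0499 0.0513 0.0606 0.072  0.0777]
 y -0.015 116 [-0.0006  0.0001]
 y 0.015 125 [-0.0003  0.0005]
 y 0.035 146 [-0.0004 -0.    ]
scene base y max [0.0489 0.0505 0.0611 0.0722 0.0789]
 y -0.015 71 [-0.0012  0.0007]
 y 0.015 81 [-0.0007  0.001 ]
 y 0.035 90 [-0.0004 -0.0002]
```

```bash
python3 -m crank '[{"grip":60,"travel":[-8,38,0],"twist":[-28.9,-6,0]},{"grip":60,"travel":[-16,76,0],"twist":[-28.9,-6,0]},{"grip":60,"travel":[-24,114,0],"twist":[-28.9,-6,0]},{"grip":60,"travel":[-32,152,0],"twist":[-28.9,-6,0]},{"grip":60,"travel":[-40.5,189.7,0],"twist":[-28.9,-6,0]},{"grip":60,"travel":[-40.5,189.7,0],"twist":[-28.9,-6,0]},{"grip":60,"travel":[-40.5,189.7,-15],"twist":[-28.9,-6,0]},{"grip":60,"travel":[-40.5,189.7,-24],"twist":[-28.9,-6,0]},{"grip":60,"travel":[-40.5,189.7,-24],"twist":[-28.9,-6,0]},{"grip":60,"travel":[-40.5,189.7,-24],"twist":[-28.9,-6,0]}]'
python3 - <<'E'
from h import *
delta(MO+R@np.array([0,.0572,.284]),DOWN*H)
E
```

```text
t: 19.13
eef_pos: [0.5235, -0.1592, 0.3525]
orientation: [179.5, 0.6, -77.7]
wrist_force: [-0.1, 0.0, -0.2]
grip_width: 0.0602
finger_force: 0.0
travel [  0.9   0.2 -68.5] twist [-0.48 -0.64  0.12]
```

```bash
python3 -m crank '[{"grip":60,"travel":[1,0,-30],"twist":[-0.5,-0.6,0.1]},{"grip":60,"travel":[1,0,-55],"twist":[-0.5,-0.6,0.1]},{"grip":60,"travel":[1,0,-67],"twist":[-0.5,-0.6,0.1]},{"grip":60,"travel":[1,0,-67],"twist":[-0.5,-0.6,0.1]},{"grip":14,"travel":[1,0,-67],"twist":[-0.5,-0.6,0.1]},{"grip":14,"travel":[1,0,-67],"twist":[-0.5,-0.6,0.1]},{"grip":14,"travel":[1,0,-67],"twist":[-0.5,-0.6,0.1]},{"grip":14,"travel":[1,0,-67],"twist":[-0.5,-0.6,0.1]},{"grip":14,"travel":[1,0,-67],"twist":[-0.5,-0.6,0.1]},{"grip":14,"travel":[1,0,-67],"twist":[-0.5,-0.6,0.1]},{"grip":14,"travel":[1,0,-67],"twist":[-0.5,-0.6,0.1]}]' 25
```

```text
t: 20.05
eef_pos: [0.5238, -0.1599, 0.2903]
orientation: [179.8, -0.3, -77.5]
wrist_force: [-15.1, -1.5, 10.5]
grip_width: 0.0155
finger_force: 25.6
```

```bash
python3 -m crank '[{"grip":14,"travel":[1.7,-7.8,0],"twist":[0,0,0]},{"grip":14,"travel":[3.4,-15.6,0],"twist":[0,0,0]},{"grip":14,"travel":[5.2,-23.4,0],"twist":[0,0,0]},{"grip":14,"travel":[6.9,-31.2,0],"twist":[0,0,0]},{"grip":14,"travel":[8.6,-39.1,0],"twist":[0,0,0]},{"grip":14,"travel":[8.6,-39.1,0],"twist":[0,0,0]},{"grip":14,"travel":[8.6,-39.1,0],"twist":[0,0,0]}]'
for i in 1 2 3; do python3 -m crank '[{"grip":14,"travel":[0.2,-1,0],"twist":[0,0,0]},{"grip":14,"travel":[0.4,-2,0],"twist":[0,0,0]},{"grip":14,"travel":[0.4,-2,0],"twist":[0,0,0]}]' |egrep 'pos|wrist'; done
```

```text
t: 20.63
eef_pos: [0.5325, -0.1999, 0.2904]
orientation: [179.8, -0.4, -77.6]
wrist_force: [-13.0, -4.9, 8.8]
grip_width: 0.0154
finger_force: 25.3
eef_pos: [0.5328, -0.2011, 0.2904]
wrist_force: [-14.2, -2.3, 10.3]
eef_pos: [0.5332, -0.203, 0.2904]
wrist_force: [-13.6, -1.3, 10.6]
eef_pos: [0.5336, -0.2048, 0.2904]
wrist_force: [-13.7, -0.9, 10.4]
```

```bash
for i in 1 2; do python3 -m crank '[{"grip":14,"travel":[0.1,-0.5,0],"twist":[0,0,0]},{"grip":14,"travel":[0.2,-1,0],"twist":[0,0,0]},{"grip":14,"travel":[0.2,-1,0],"twist":[0,0,0]},{"grip":14,"travel":[0.2,-1,0],"twist":[0,0,0]}]' |egrep 'pos|wrist'; done
cat > c.py <<'E'
from h import *
for n,(u0,u1,v0,v1) in (('top',(310,480,170,285)),('scene',(110,245,165,235))):
    im,d=shot(n);q=(cloud(n,d)[v0:v1,u0:u1].reshape(-1,3)-MO)@R
    for nm,m in(('cap',(q[:,2]>.085)&(q[:,2]<.115)&(q[:,1]<-.118)&(q[:,1]>-.17)&(abs(q[:,0])<.017)),('knob',(q[:,2]>.105)&(q[:,2]<.2)&(q[:,1]>.09)&(q[:,1]<.13)&(abs(q[:,0])<.06)),('tab',(q[:,2]>.128)&(q[:,2]<.145)&(abs(q[:,0])<.012)&(abs(q[:,1])<.05))):
        a=q[m]
        if len(a): print(n,nm,len(a),np.percentile(a,3,0).round(4),np.percentile(a,97,0).round(4))
    if n=='top': cv2.imwrite('pics/t%d.png'%int(bot.get_obs()['t']),cv2.resize(im[150:290,310:490],None,fx=4,fy=4)[...,::-1])
E
python3 c.py
```

```text
eef_pos: [0.5338, -0.2057, 0.2904]
wrist_force: [-14.6, -0.3, 10.0]
eef_pos: [0.534, -0.2067, 0.2904]
wrist_force: [-14.8, -0.3, 9.7]
top knob 155 [-0.044   0.0982  0.1083] [-0.0153  0.1196  0.1478]
top tab 1 [0.0116 0.0188 0.1341] [0.0116 0.0188 0.1341]
scene cap 111 [-0.0101 -0.1415  0.0912] [ 0.015  -0.119   0.1125]
scene knob 107 [-0.0374  0.0981  0.1078] [-0.0149  0.1187  0.1474]
scene tab 23 [-0.0096  0.0143  0.1298] [0.0069 0.0212 0.1439]
```

```bash
for i in 1 2; do python3 -m crank '[{"grip":14,"travel":[0.1,-0.5,0],"twist":[0,0,0]},{"grip":14,"travel":[0.15,-0.8,0],"twist":[0,0,0]},{"grip":14,"travel":[0.15,-0.8,0],"twist":[0,0,0]},{"grip":14,"travel":[0.15,-0.8,0],"twist":[0,0,0]}]' |egrep 'pos|wrist'; done;python3 c.py|grep -v knob
```

```text
eef_pos: [0.5342, -0.2074, 0.2904]
wrist_force: [-13.8, 0.9, 10.2]
eef_pos: [0.5343, -0.2077, 0.2904]
wrist_force: [-15.2, 3.9, 12.3]
top tab 2 [0.0097 0.0184 0.1308] [0.0116 0.0184 0.1325]
scene cap 116 [-0.0105 -0.143   0.0899] [ 0.0151 -0.1194  0.1119]
scene tab 26 [-0.0108  0.0142  0.1282] [0.0095 0.0207 0.1423]
```

The bottle is seated: cap end at −0.143, and the push force is rising. Release and go up, then set up for the lever with closed fingers turned 90°.

```bash
python3 -m crank '[{"grip":40,"travel":[0,0,0],"twist":[0,0,0]},{"grip":40,"travel":[0,0,0],"twist":[0,0,0]},{"grip":40,"travel":[0,0,0],"twist":[0,0,0]},{"grip":40,"travel":[0,0,0],"twist":[0,0,0]},{"grip":40,"travel":[0,0,35],"twist":[0,0,0]},{"grip":40,"travel":[0,0,70],"twist":[0,0,0]},{"grip":40,"travel":[0,0,90],"twist":[0,0,0]},{"grip":40,"travel":[0,0,90],"twist":[0,0,0]},{"grip":0,"travel":[0,0,90],"twist":[0,0,0]}]'
python3 c.py
python3 - <<'E'
from h import *
o=Ro.from_rotvec([0,0,np.pi/2])*DOWN*H
delta(MO+R@np.array([-.085,.108,.375]),o); delta(MO+R@np.array([-.085,.108,.288]),o); print(bot.get_obs()['joint_positions'].round(1))
E
```

```text
t: 23.67
eef_pos: [0.536, -0.2078, 0.3801]
orientation: [-179.6, -0.3, -77.5]
wrist_force: [0.1, 0.1, 0.0]
grip_width: 0.0289
finger_force: 0.0
top knob 155 [-0.044  0.098  0.108] [-0.0158  0.1197  0.1479]
top tab 95 [-0.0077 -0.0003  0.1311] [0.0073 0.0209 0.1427]
scene cap 118 [-0.0099 -0.1424  0.09  ] [ 0.0152 -0.1189  0.1125]
scene knob 109 [-0.0376  0.0974  0.1071] [-0.0144  0.119   0.1476]
scene tab 77 [-0.007  -0.0019  0.1294] [0.0087 0.0204 0.1424]
travel [-104.8   79.8   -1.7] twist [-2.000e-02  1.500e-01  8.998e+01]
travel [-104.8   79.8  -88.7] twist [-2.000e-02  1.500e-01  8.998e+01]
[-28.6  -2.9 101.   -0.   81.7 138.9]
```

```bash
ls -t pics | head -3
```

```text
t23.png
t22.png
t4.png
```

```bash
python3 -m crank '[{"grip":0,"travel":[-26,20,0],"twist":[0,0,7]},{"grip":0,"travel":[-52,40,0],"twist":[0,0.1,90]},{"grip":0,"travel":[-78,60,0],"twist":[0,0.1,90]},{"grip":0,"travel":[-105,80,0],"twist":[0,0.1,90]},{"grip":0,"travel":[-105,80,0],"twist":[0,0.1,90]},{"grip":0,"travel":[-105,80,0],"twist":[0,0.1,90]},{"grip":0,"travel":[-105,80,0],"twist":[0,0.1,90]},{"grip":0,"travel":[-105,80,0],"twist":[0,0.1,90]},{"grip":0,"travel":[-105,80,0],"twist":[0,0.1,90]},{"grip":0,"travel":[-105,80,0],"twist":[0,0.1,90]},{"grip":0,"travel":[-105,80,0],"twist":[0,0.1,90]},{"grip":0,"travel":[-105,80,0],"twist":[0,0.1,90]}]'
python3 -m crank '[{"grip":0,"travel":[0,0,0],"twist":[0,0,5]},{"grip":0,"travel":[0,0,-30],"twist":[0,0,5]},{"grip":0,"travel":[0,0,-60],"twist":[0,0,5]},{"grip":0,"travel":[0,0,-88],"twist":[0,0,5]},{"grip":0,"travel":[0,0,-88],"twist":[0,0,5]},{"grip":0,"travel":[0,0,-88],"twist":[0,0,5]}]'
python3 - <<'E'
from h import *
o=Ro.from_rotvec([0,0,np.pi/2])*DOWN*H
delta(MO+R@np.array([-.085,.108,.288]),o); delta(MO+R@np.array([.0116,.108,.288]),o); delta(MO+R@np.array([-.06,.108,.288]),o)
E
```

```text
t: 24.77
eef_pos: [0.4301, -0.1274, 0.3756]
orientation: [-179.7, 0.1, 8.6]
wrist_force: [0.1, 0.8, -0.7]
grip_width: 0.0001
finger_force: 0.0
t: 25.27
eef_pos: [0.4294, -0.1271, 0.2871]
orientation: [-179.6, 0.2, 13.2]
wrist_force: [-0.5, 0.4, 0.5]
grip_width: -0.0002
finger_force: 0.0
travel [ 1.1 -0.6  0.9] twist [-0.32 -0.28 -0.8 ]
travel [95.4 20.2  0.9] twist [-0.32 -0.28 -0.8 ]
travel [25.5  4.8  0.9] twist [-0.32 -0.28 -0.8 ]
```

```bash
python3 -m crank '[{"grip":0,"travel":[12,2,0.9],"twist":[-0.3,-0.3,-0.8]},{"grip":0,"travel":[24,4.5,0.9],"twist":[-0.3,-0.3,-0.8]},{"grip":0,"travel":[32,6,0.9],"twist":[-0.3,-0.3,-0.8]},{"grip":0,"travel":[40,8,0.9],"twist":[-0.3,-0.3,-0.8]},{"grip":0,"travel":[48,10,0.9],"twist":[-0.3,-0.3,-0.8]},{"grip":0,"travel":[56,11.5,0.9],"twist":[-0.3,-0.3,-0.8]},{"grip":0,"travel":[64,13,0.9],"twist":[-0.3,-0.3,-0.8]},{"grip":0,"travel":[72,15,0.9],"twist":[-0.3,-0.3,-0.8]},{"grip":0,"travel":[80,17,0.9],"twist":[-0.3,-0.3,-0.8]},{"grip":0,"travel":[86,18,0.9],"twist":[-0.3,-0.3,-0.8]},{"grip":0,"travel":[86,18,0.9],"twist":[-0.3,-0.3,-0.8]}]'
for i in 1 2 3; do python3 -m crank '[{"grip":0,"travel":[1.5,0.3,0],"twist":[0,0,0]},{"grip":0,"travel":[3,0.6,0],"twist":[0,0,0]},{"grip":0,"travel":[3,0.6,0],"twist":[0,0,0]}]' |egrep 'pos|wrist';done; python3 c.py
```

```text
t: 26.18
eef_pos: [0.5174, -0.1094, 0.2908]
orientation: [179.8, -0.4, 12.5]
wrist_force: [0.0, 0.4, 0.4]
grip_width: -0.0002
finger_force: 0.0
eef_pos: [0.5194, -0.109, 0.2907]
wrist_force: [0.1, -0.6, 0.4]
eef_pos: [0.5217, -0.1086, 0.2906]
wrist_force: [-6.1, -0.6, 2.8]
eef_pos: [0.5234, -0.1084, 0.2905]
wrist_force: [-17.6, -3.1, 9.0]
top cap 184 [-0.0151 -0.1422  0.0949] [ 0.014  -0.1185  0.1123]
scene cap 118 [-0.0111 -0.1431  0.0909] [ 0.0153 -0.1191  0.1122]
scene knob 319 [0.0043 0.0929 0.1317] [0.0446 0.1275 0.1985]
scene tab 76 [-0.0072 -0.0021  0.1289] [0.0087 0.0201 0.1428]
```

Force rises to 18 N at the stop, so the lever is over. Back off and verify.

```bash
python3 -m crank '[{"grip":0,"travel":[-15,-3,0],"twist":[0,0,0]},{"grip":0,"travel":[-35,-7,0],"twist":[0,0,0]},{"grip":0,"travel":[-35,-7,40],"twist":[0,0,0]},{"grip":0,"travel":[-35,-7,80],"twist":[0,0,0]},{"grip":0,"travel":[-70,-14,100],"twist":[0,0,0]},{"grip":0,"travel":[-100,-20,100],"twist":[0,0,0]},{"grip":0,"travel":[-100,-20,100],"twist":[0,0,0]},{"grip":0,"travel":[-100,-20,100],"twist":[0,0,0]}]'
python3 c.py; python3 m2.py|egrep 'base|0.015|0.035'; ls -t pics|head -1
```

```text
t: 27.7
eef_pos: [0.4247, -0.128, 0.3918]
orientation: [179.7, -0.5, 12.4]
wrist_force: [-0.2, 1.2, 0.1]
grip_width: -0.0003
finger_force: 0.0
top cap 181 [-0.0151 -0.1423  0.0961] [ 0.014  -0.1194  0.1132]
top knob 147 [0.0165 0.0978 0.1109] [0.0439 0.1192 0.1481]
top tab 105 [-0.0076 -0.0017  0.132 ] [0.0072 0.0211 0.1438]
scene cap 118 [-0.0102 -0.1428  0.0906] [ 0.0146 -0.1183  0.1124]
scene knob 83 [0.0276 0.0977 0.1307] [0.0455 0.1188 0.1479]
scene tab 76 [-0.008  -0.0022  0.1286] [0.0083 0.0204 0.1421]
top base y max [0.0527 0.0661 0.0739 0.0776 0.0797]
 y -0.015 123 [-0.0002  0.0004]
 y 0.015 125 [-0.0002  0.0006]
 y 0.035 139 [-0.0002  0.0001]
scene base y max [0.0653 0.0752 0.0791 0.0798 0.08  ]
 y -0.015 69 [-0.0013  0.0006]
 y 0.015 79 [-0.0009  0.0007]
 y 0.035 87 [-0.0004 -0.0001]
t27.png
```

View pics/t27.png

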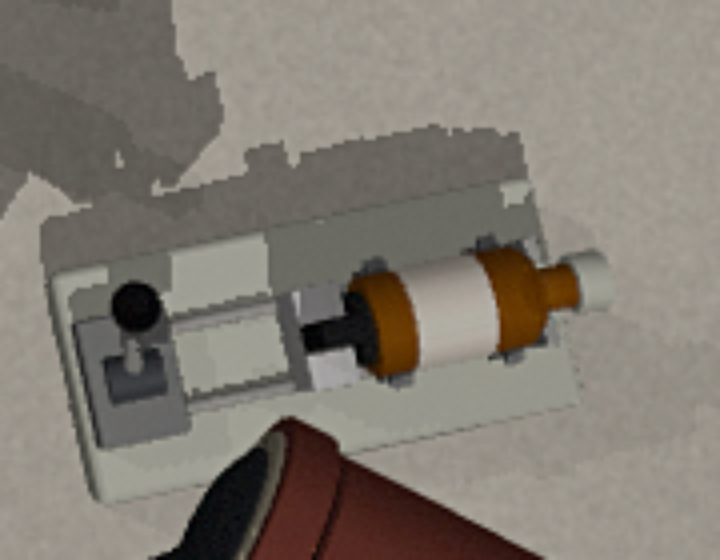

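The picture shows the bottle in the cradle with its cap outside the fork at (590,280) and the pad against its base at (365,325). The knob is over at (135,305), mirrored from where it started. Handing in.

```bash
python3 -c "
from plant import bot
print(bot.finish_job())"
```

```text
the job is handed in; nothing more can be done
None
```

The job is handed in at about 28 s of the 72 s limit. By my camera measurements, the bottle is seated in the cradle with its neck in the fork, the clamp is snug against its base and the start lever is fully over. The jar, cup and carton were never touched. The hand-in call gave no verdict.

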